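# Put the hole saw away and click its case shut

### The arm

A 7-joint arm with a two-finger parallel gripper is mounted at the origin on the work surface. World frame = base frame: x ahead of the robot, y to its left, z up, the work surface at z = 0. Lengths are in m, angles in rad, forces in N, time in s.
With the tool pointing down it reaches from about 0.425 to 0.925 m from the base axis. Payload 6.8 kg.
Tool frame: the origin (TCP) lies on the front face of the gripper's body, between the roots of the fingers; the fingertips stand 73 mm ahead of it and the grasp point (between the pads) lies 54 mm ahead of it; z points along the fingers, y is the line along which they close (so a half turn about z gives the same grasp; the last joint's range is limited). The gripper opens to 85 mm and grips with 20 to 120 N. Pads are 22 mm wide; open, the fingers measure 114 mm over their backs; the gripper's body (76 mm by 85 mm) begins 54 mm behind the grasp point. The pads swing forward as they close: fully open they stand 13 mm farther back than shut.
Start: joints at [1.173, 0.477, 0.022, 1.555, -0.011, 1.109, -0.083], TCP at [0.193, -0.647, 0.304] pointing down, gripper open.
Joint ranges: [-2.96, 2.96], [-0.34, 2.1], [-1.41, 1.46], [0.24, 2.44], [-1.37, 4.51], [0.17, 1.92], [-2.96, 2.96]. Speed limits (rad/s): [2.39, 2.39, 3.14, 3.14, 3.14, 3.14, 3.14].

### API

Orientations are given as a unit quaternion [x, y, z, w].
In Python, from bench import env gives the robot as it stands. The module is installed in compiled form; this text tells all that it offers.
- The arm moves only by the tool play_rows, never from a script. Its argument "moves" is a list of rows, each an object with "offset": the shift along the world's x, y, z in m, a list of three; "twist": the turn about the world's z in degrees. A call has 1 to 12 rows; each row is the pose to reach, as a shift and turn from the pose commanded when the call began; what a row does not reach only later rows make up. A row lasts 1/12 s, in which the tool goes at most 41.7 mm and 7.16 degrees, less where a joint would pass 70% of its speed; a pose out of reach is approached as far as the arm can. A call with a gripper value outside its range is refused whole. "jaw" is the gripper's target within -1 to 1 (fully open at 1, half-way at 0, shut at -1), set as the call begins (left out, the last holds). The fingers move at their own pace and stop on an object; "grip_force" is the grip in N (left out, the last holds). Time passes only in rows, so rows that repeat a pose let the fingers close. It gives the time, the measured TCP pose, the force, the opening and the grip force at its end, in the units of the state.
- env.read_state(): the state, without advancing time (a new reading comes with each control period).
- env.snapshot(name): name is "scene" or "top"; returns a dict with "color" (420x560x3 uint8, red, green, blue), "depth" (420x560 float32, m along the optical axis (not along the pixel's ray), 0 where there is no reading), "fov_y" (degrees; the focal length in pixels is half the picture's height over the tangent of half this angle, whatever the lens; pixels are square), "cx", "cy" (the principal point, pixels), "D" ([k1, k2, p1, p2, k3] as OpenCV has them; the pictures are not rectified), "world_from_camera" (4x4, takes a point from camera to world coordinates). Camera axes: x right, y down, z forward; pixel columns grow to the right and rows downward; lengths in m; the calibration is good to about 2 mm. A picture is of the moment at which its call begins.
- env.sign_off(): hands the job in; it is judged then, once.
The state is a dict: "clock": time; "joint_pos": joint angles; "joint_velocities": joint speeds; "tau": joint torques, N m; "tcp_pos": TCP position; "tcp_rot": TCP orientation; "contact_force": force on the tool from outside, world axes, zero at the start; "moment": the same for the moment, N m; "opening": finger opening in m; "grasp_force": force on a finger pad.
Only numpy, scipy, OpenCV 4.12 (cv2) and the standard library are available. Lean on these libraries where they do the work, as an engineer would, in place of code of your own. Each camera call takes 0.05 s, during which the arm holds its last target. There are 200 camera calls.

### The job

Stand the loose hole saw upright on the floor of the empty middle compartment of the open case and let go, then swing the lid over and press its free edge down until the spring catch clicks and holds it shut. Press gently and feel for the click: the lid cracks if it is pushed hard (more than 20 N). Leave everything else as it is.

Things in the scene. Friction and masses are not known exactly. Their poses are not given: they have to be found in the camera images.
- saw_center (a point): the loose hole saw, standing upright on the bench: a plain steel cup, 40 mm across and 34 mm high, with a 12 mm thick, 14 mm high shank stub on top (48 mm in all), about 130 g. This point is the centre of the cup, 17 mm above its underside; z is its axis, up
- case: grey plastic hole-saw case, fixed on the bench, outside 160 (x) by 210 (y) by 60 mm (z), walls and floor 5 mm thick, open on top. Origin: centre of its underside. Its +x side carries the lid's hinge, its -x side the catch. Two 5 mm dividers, 52 mm high, along its x part it into three compartments side by side along y, each 150 mm long (x) and 63 mm wide (y)
- lid_hinge (a point): the middle of the lid's hinge line, on the case at its own (80, 0, 62) mm; the hinge line runs along the case's y axis
- lid (a joint): lid angle, rad: 0 level (shut), grows as the lid opens, 1.57 upright, stop at 1.85. The hinge is stiff: the lid stays where it is left; 1.2 N (upright) to 0.5 N (near level) at its free edge moves it. Lid: grey plastic plate 160 by 210 by 8 mm, 150 g, its underside in the hinge plane. Shut and caught it reads 0 to 0.085, depending on the catch's height
- lid_press (a point): point on the lid's outer (upper) face, in the middle of its width, 12 mm in from its free edge and 148 mm from the hinge line: the place to press. It moves with the lid; z is the lid's outward normal. A steel tongue, 28 mm wide, sticks out 18 mm beyond the free edge in the middle
- pawl (a joint): the catch's sprung pawl, in m: 0 is sprung home, up to 0.004 as the tongue going down wedges it aside; it springs back to 0 over the tongue with the click. It is met with the tongue about 10 mm above its shut place; pressing at lid_press then takes about 7 N, rising to about 12 N, dropping at the click some 3 mm above the shut place; then the tongue lands on a hard stop
- plunger (a joint): small sprung plunger in the top of the catch block, in m: 0 when it stands up free, 4 mm proud of the hard stop; the tongue, once under the pawl, holds it pressed 3 to 4 mm (0.003 to 0.004). Its spring is weak (under 2 N)
- catch_place (a point): lowest place of the shut tongue, on the case at its own (-96, 0, 66) mm. The steel catch block, 34 mm wide, stands here outside the middle of the case's -x side, 17 mm higher than the shut tongue and out to 126 mm from the case's centre. Its height is set by hand: the tongue's true shut place is 0 to 14 mm above this point, differs from case to case and is not measured
- middle (a point): centre of the floor of the middle compartment, which is empty, 5 mm above the case's underside
- saw_wide: steel hole saw 50 mm across, upright in the case's compartment on its +y side; origin: centre of its underside. Leave it
- saw_slim: steel hole saw 30 mm across, upright in the compartment on the case's -y side; origin: centre of its underside. Leave it
- drill: cordless drill standing on its battery, about 240 mm tall; bystander, origin under its centre
- sander: hand sanding block, 110 by 65 by 42 mm; bystander, origin under its centre
- glue: white glue bottle, 56 mm across, 170 mm tall; bystander, origin under its centre
- jar: glass jar, 72 mm across, 85 mm tall; bystander, origin under its centre
- tape: black tape measure, 70 by 35 by 65 mm; bystander, origin under its centre
- offcut: wooden offcut, 200 by 70 by 20 mm; bystander, origin under its centre
Not all that is in view belongs to the job. What is shaped like the part that bears saw_center but green or pink is not meant.

How it is judged:
By the outcome, as a careful person would: the job done as asked, in the order asked, and still so for the second after the job is handed in, with the robot touching nothing.
It also fails if it takes over 67 s, if anything falls off the work surface, if the arm or the gripper's body presses on something with over 40 N, if the wrist force passes 120 N, or if a joint passes its speed limit or range.

## Working session

There is one attempt and no reset: what is moved stays moved. The work goes in short steps, Python scripts to look and compute and a tool call to move; the robot and the scene stay as the last step left them, time stands still between calls to the robot, and variables do not carry over. Pictures are saved under pics/ and viewed, at most 10 in all, crops included, and the job is handed in when it is done.

Besides the shell and the picture viewer there is one more tool, called as name(argument=value, ...) on one line, values as JSON. play_rows: Moves the arm, as the interface text tells. Its arguments: {"type":"object","properties":{"moves":{"type":"array","items":{"type":"object","properties":{"offset":{"type":"array","items":{"type":"number"}},"twist":{"type":"number"}}}},"jaw":{"type":"number"},"grip_force":{"type":"number"}},"required":["moves"]}

```bash
mkdir -p pics
cat > h.py <<'E'
import numpy as np, cv2
from bench import env
def snap(n):
    s=env.snapshot(n); h,w=s["depth"].shape
    f=h/2/np.tan(np.radians(s["fov_y"])/2)
    K=np.array([[f,0,s["cx"]],[0,f,s["cy"]],[0,0,1]]); D=np.array(s["D"],float)
    u,v=np.meshgrid(np.arange(w),np.arange(h))
    p=cv2.undistortPoints(np.stack([u,v],-1).reshape(-1,1,2).astype(np.float64),K,D).reshape(h,w,2)
    d=s["depth"]; P=np.concatenate([p*d[...,None],d[...,None]],-1)
    T=np.array(s["world_from_camera"]); W=P@T[:3,:3].T+T[:3,3]; W[d==0]=np.nan
    return s["color"],W,T
def save(n,c,crop=None,k=1):
    if crop: c=c[crop[1]:crop[3],crop[0]:crop[2]]
    cv2.imwrite("pics/"+n+".png",cv2.resize(c[...,::-1],None,fx=k,fy=k))
E
python3 - <<'E'
from h import *
for n in("scene","top"):
    c,W,T=snap(n); save(n+"0",c); np.savez(n+"0",c=c,W=W); print(n,T.round(3).tolist())
s=env.read_state(); print({k:np.round(v,3).tolist() for k,v in s.items()})
E
```

```text
scene [[-0.602, 0.495, -0.626, 1.52], [0.798, 0.386, -0.462, 0.724], [0.013, -0.778, -0.628, 1.013], [0.0, 0.0, 0.0, 1.0]]
top [[0.016, -0.993, 0.119, 0.391], [-1.0, -0.015, 0.003, 0.035], [-0.001, -0.119, -0.993, 1.481], [0.0, 0.0, 0.0, 1.0]]
{'clock': 0.1, 'joint_pos': [1.173, 0.478, 0.022, 1.556, -0.012, 1.109, -0.083], 'joint_velocities': [0.001, -0.0, -0.001, -0.003, 0.002, -0.0, -0.001], 'tau': [0.004, -59.776, 1.614, -28.195, 0.013, 0.005, 0.0], 'tcp_pos': [0.193, -0.646, 0.303], 'tcp_rot': [0.99, 0.144, -0.0, -0.001], 'contact_force': [0.878, -0.6, -0.89], 'moment': [-0.017, -0.05, 0.04], 'grasp_force': 0.0, 'opening': 0.085}
```

View pics/scene0.png

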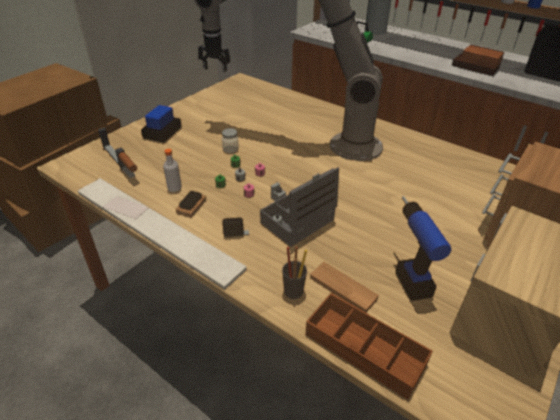

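View pics/top0.png

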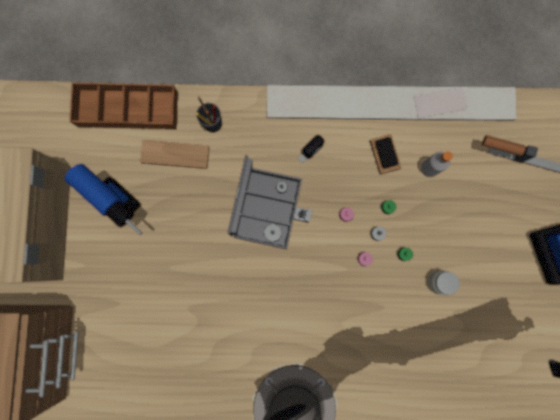

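The scene view shows the open case at about (300,215) and a grey saw at (240,174). In the top view the case is at about (268,207), with the lid upright on its left (+y world) and the catch at (303,214). The loose steel saw is at (378,233), with pink and green decoys around it.

Run:
```python
from h import *
z=np.load("top0.npz"); c,W=z["c"],z["W"]
save("top_case",c,(215,140,430,290),3.7)
# saw
sub=W[218:250,362:396]; m=(sub[...,2]>0.02)&(sub[...,2]<0.06)
q=sub[m]; print("saw",len(q),q.mean(0),q.min(0),q.max(0))
t=q[q[:,2]>0.04]; print(len(t),t.mean(0),t.max(0)); r=q[(q[:,2]>.028)&(q[:,2]<.04)]; print("cup",r.mean(0),(r.min(0)+r.max(0))/2,np.ptp(r,axis=0))
# bench plane check
print("bench",np.nanmedian(W[240:300,100:200,2]))
# case: rim points z 0.05..0.07
sub=W[145:260,222:320].reshape(-1,3)
for lo,hi in((.045,.057),(.057,.068),(.07,.1),(.1,.3),(-.005,.012)):
    p=sub[(sub[:,2]>lo)&(sub[:,2]<hi)]; print(lo,hi,len(p),p.min(0).round(3),p.max(0).round(3))
p=sub[(sub[:,2]>.012)&(sub[:,2]<.068)]
rim=sub[(sub[:,2]>.05)&(sub[:,2]<.066)]
print("rect",cv2.minAreaRect(rim[:,:2].astype(np.float32)*1000))
lid=sub[sub[:,2]>.1]; print("lid rect",cv2.minAreaRect(lid[:,:2].astype(np.float32)*1000), lid[:,2].max())
cat=W[203:226,296:314].reshape(-1,3); cat=cat[cat[:,2]>.07]; print("catch",cat.mean(0),cat.min(0),cat.max(0),np.sort(cat[:,2])[-15:].round(4))
```

```text
saw 153 [ 0.50099821 -0.23909296  0.03480027] [ 0.48286499 -0.25842328  0.02147775] [ 0.52136796 -0.22130223  0.05235222]
19 [ 0.50053349 -0.23927978  0.04664073] [ 0.51458912 -0.22431721  0.05235222]
cup [ 0.50115367 -0.23970938  0.03397345] [ 0.50211647 -0.24000036  0.03414461] [0.03850297 0.03684584 0.01136341]
bench 9.48058506584637e-05
0.045 0.057 352 [ 0.451 -0.062  0.045] [0.751 0.181 0.057]
0.057 0.068 386 [ 0.451 -0.061  0.057] [0.754 0.187 0.068]
0.07 0.1 204 [ 0.483 -0.038  0.07 ] [0.733 0.191 0.1  ]
0.1 0.3 667 [ 0.481 -0.029  0.101] [0.685 0.185 0.245]
-0.005 0.012 8545 [ 0.418 -0.068 -0.005] [0.77  0.231 0.012]
rect ((617.2198486328125, 57.84086608886719), (198.5131072998047, 315.9873352050781), 78.41924285888672)
lid rect ((547.2816162109375, 113.1998291015625), (212.00564575195312, 191.34828186035156), 52.9256477355957) 0.2454879511861836
catch [ 0.54804782 -0.01556529  0.08416352] [ 0.52813289 -0.03770404  0.07040921] [0.56857603 0.00412607 0.10120517] [0.0963 0.0967 0.0968 0.0968 0.0971 0.0972 0.0974 0.0975 0.0978 0.0979
 0.0987 0.0988 0.0989 0.0994 0.1012]
```

View pics/top_case.png

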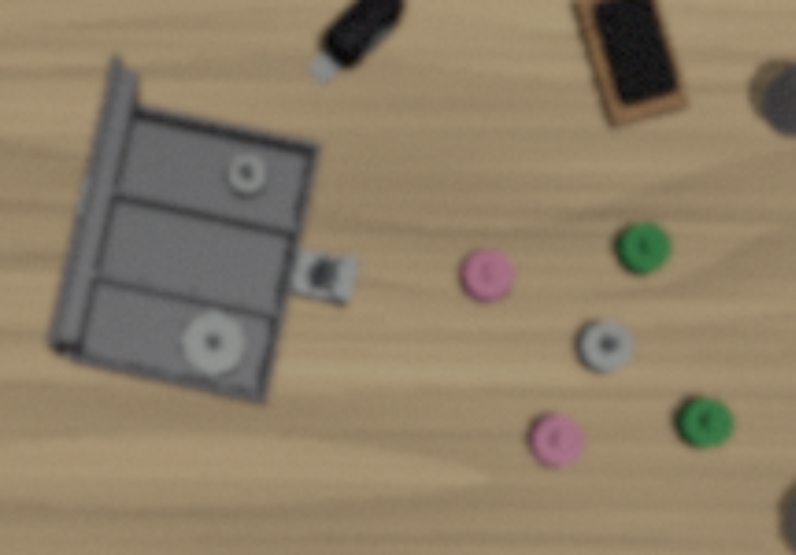

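```bash
cat >> h.py <<'E'
def ray(n,uv,zz):
    s=env.snapshot(n); h=420
    f=h/2/np.tan(np.radians(s["fov_y"])/2)
    K=np.array([[f,0,s["cx"]],[0,f,s["cy"]],[0,0,1]])
    p=cv2.undistortPoints(np.array(uv,float).reshape(-1,1,2),K,np.array(s["D"],float)).reshape(-1,2)
    T=np.array(s["world_from_camera"]); d=np.c_[p,np.ones(len(p))]@T[:3,:3].T
    return T[:3,3]+d*((np.array(zz)-T[2,3])/d[:,2])[:,None]
E
python3 - <<'E'
from h import *
cr=lambda a:np.array(a)/3.7+np.array([215,140])-0.4
# rim: far-right, near-right corner (z .06), catch block corners, dividers/wall junctions
pts=cr([(318,147),(266,404),(297,240),(279,317),(300,246),(357,254),(345,305),(290,296)])
print(ray("top",pts,[.06,.06,.057,.057,.085,.085,.085,.085]).round(4))
print("saw stub",ray("top",cr([(609,344),(605,346)]),[.048,.034]).round(4))
for n,box in(("top",(215,140,300,260)),("scene",(255,165,345,245))):
    z=np.load(n+"0.npz");W=z["W"];P=W[box[1]:box[3],box[0]:box[2]].reshape(-1,3)
    P=P[(P[:,2]>.085)&(P[:,1]>.08)&(P[:,1]<.3)]
    Q=P
    for i in range(8):
        m=Q.mean(0);v=np.linalg.svd(Q-m)[2][2];v*=np.sign(v[1]);r=(P-m)@v;Q=P[abs(r)<(.012 if i<4 else .005)]
    print(n,len(P),len(Q),"c",m.round(4),"n",v.round(4),"tilt",np.degrees(np.arcsin(v[2])).round(1),"az",np.degrees(np.arctan2(v[1],v[0])).round(1),Q.min(0).round(3),Q.max(0).round(3))
z=np.load("top0.npz");W=z["W"];P=W[150:250,240:300].reshape(-1,3)
P=P[(P[:,2]>-.003)&(P[:,2]<.012)]
z=np.load("scene0.npz");c=z["c"];save("scene_case",c,(200,150,360,255),5)
E
```

```text
[[ 0.6514 -0.0084  0.06  ]
 [ 0.4491  0.0295  0.06  ]
 [ 0.5778  0.0071  0.057 ]
 [ 0.517   0.0204  0.057 ]
 [ 0.5695  0.0053  0.085 ]
 [ 0.564  -0.0385  0.085 ]
 [ 0.5245 -0.0297  0.085 ]
 [ 0.5308  0.0124  0.085 ]]
saw stub [[ 0.5007 -0.2379  0.048 ]
 [ 0.5002 -0.2374  0.034 ]]
top 672 446 c [0.5819 0.1548 0.2184] n [ 0.1861  0.9049 -0.3827] tilt -22.5 az 78.4 [0.481 0.129 0.2  ] [0.685 0.182 0.241]
scene 1868 1710 c [0.5918 0.1627 0.1582] n [0.1976 0.9775 0.0734] tilt 4.2 az 78.6 [0.481 0.134 0.085] [0.692 0.189 0.241]
```

View pics/scene_case.png

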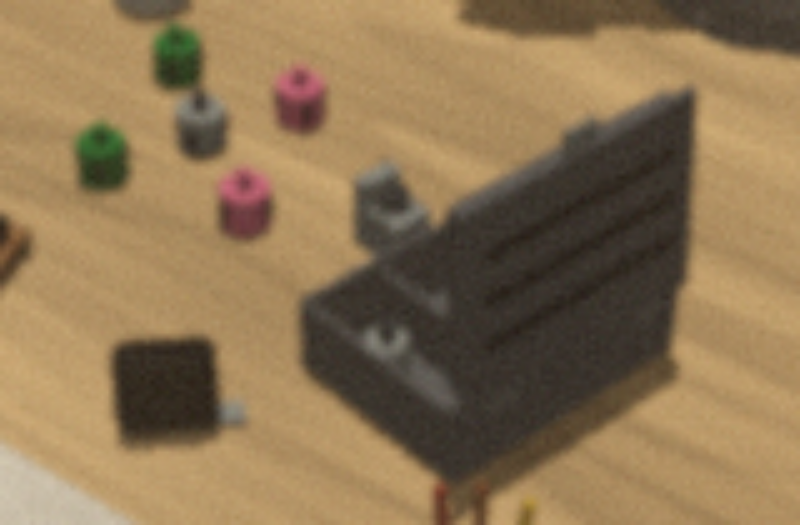

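The close-ups show the case yawed: its x axis is at about 79° in world, with its centre near (0.566, 0.089). The lid is about upright, the catch is centred near (0.547, -0.012), and the loose saw is near (0.501, -0.2385). All of these fit the given sizes, so I'm moving above the saw.

play_rows(moves=[{"offset": [0.026, 0.034, 0], "twist": -4}, {"offset": [0.051, 0.068, 0], "twist": -9}, {"offset": [0.077, 0.102, 0], "twist": -14}, {"offset": [0.102, 0.136, 0], "twist": -19}, {"offset": [0.128, 0.17, 0], "twist": -24}, {"offset": [0.154, 0.204, 0], "twist": -27.8}, {"offset": [0.18, 0.238, 0], "twist": -27.8}, {"offset": [0.205, 0.272, 0], "twist": -27.8}, {"offset": [0.231, 0.306, 0], "twist": -27.8}, {"offset": [0.257, 0.34, 0], "twist": -27.8}, {"offset": [0.283, 0.374, 0], "twist": -27.8}, {"offset": [0.3, 0.4, 0], "twist": -27.8}], jaw=1)

```text
clock: 1.2
tcp_pos: [0.4939, -0.2452, 0.3041]
tcp_rot: [0.995, -0.098, 0.0, 0.0]
contact_force: [1.4, -0.1, -0.3]
opening: 0.0854
grasp_force: 0.0
```

play_rows(moves=[{"offset": [0.008, 0.0085, 0]}, {"offset": [0.008, 0.0085, -0.03]}, {"offset": [0.008, 0.0085, -0.06]}, {"offset": [0.008, 0.0085, -0.09]}, {"offset": [0.008, 0.0085, -0.12]}, {"offset": [0.008, 0.0085, -0.12]}, {"offset": [0.008, 0.0085, -0.12]}])

```text
invalid input
```

Run:
```python
from h import *
s=env.read_state(); print({k:np.round(s[k],3).tolist() for k in("clock","tcp_pos","tcp_rot","contact_force","joint_pos")})
c,W,T=snap("scene"); save("s1",c,(180,100,340,220),5)
```

```text
{'clock': 1.2, 'tcp_pos': [0.494, -0.245, 0.304], 'tcp_rot': [0.995, -0.098, 0.0, 0.0], 'contact_force': [1.385, -0.091, -0.252], 'joint_pos': [0.429, 0.278, -0.099, 1.849, 0.032, 1.016, -1.449]}
```

View pics/s1.png

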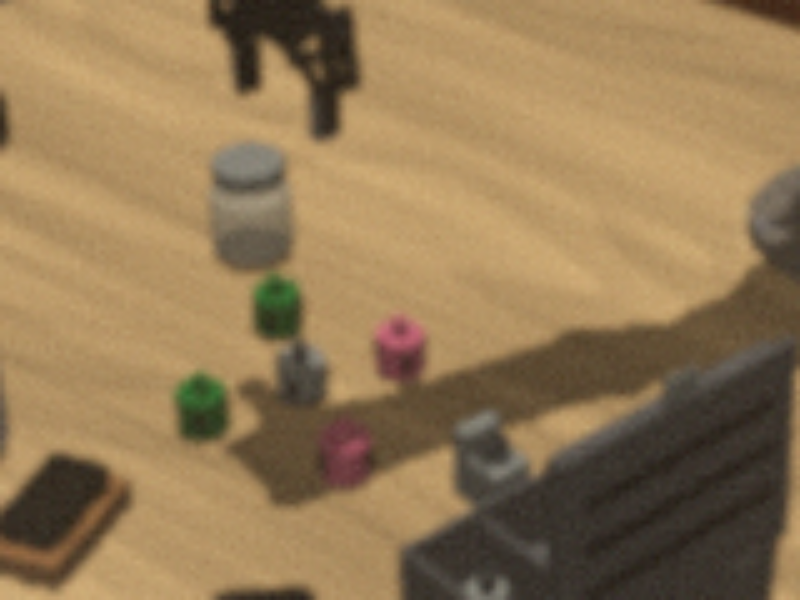

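The picture shows the gripper at (290,60), high over the saw at (300,370), with the lid and catch undisturbed. Next I go down with a twist on every row.

play_rows(moves=[{"offset": [0.008, 0.008, -0.02], "twist": 0}, {"offset": [0.008, 0.008, -0.055], "twist": 0}, {"offset": [0.008, 0.008, -0.09], "twist": 0}, {"offset": [0.008, 0.008, -0.12], "twist": 0}, {"offset": [0.008, 0.008, -0.15], "twist": 0}, {"offset": [0.008, 0.008, -0.175], "twist": 0}, {"offset": [0.008, 0.008, -0.195], "twist": 0}, {"offset": [0.008, 0.008, -0.21], "twist": 0}, {"offset": [0.008, 0.008, -0.22], "twist": 0}, {"offset": [0.008, 0.008, -0.228], "twist": 0}, {"offset": [0.008, 0.008, -0.228], "twist": 0}])

```text
clock: 2.17
tcp_pos: [0.5003, -0.2388, 0.0747]
tcp_rot: [0.995, -0.098, -0.001, -0.0]
contact_force: [-0.1, -0.6, -0.2]
opening: 0.0857
grasp_force: 0.0
```

play_rows(moves=[{"offset": [0, 0, 0], "twist": 0}, {"offset": [0, 0, 0], "twist": 0}, {"offset": [0, 0, 0], "twist": 0}, {"offset": [0, 0, 0], "twist": 0}, {"offset": [0, 0, 0], "twist": 0}, {"offset": [0, 0, 0], "twist": 0}, {"offset": [0, 0, 0], "twist": 0}, {"offset": [0, 0, 0], "twist": 0}, {"offset": [0, 0, 0], "twist": 0}, {"offset": [0, 0, 0], "twist": 0}], jaw=-1, grip_force=30)

```text
clock: 3.0
tcp_pos: [0.5014, -0.2392, 0.077]
tcp_rot: [0.995, -0.098, 0.001, 0.0]
contact_force: [-1.2, 0.1, 5.9]
opening: 0.039
grasp_force: 29.9
```

play_rows(moves=[{"offset": [0, 0, 0.015], "twist": 0}, {"offset": [0, 0, 0.04], "twist": 0}, {"offset": [0, 0, 0.07], "twist": 0}, {"offset": [0, 0, 0.1], "twist": 0}, {"offset": [0, 0, 0.12], "twist": 0}, {"offset": [0.005, 0.02, 0.13], "twist": 0}, {"offset": [0.012, 0.05, 0.13], "twist": 0}, {"offset": [0.018, 0.08, 0.13], "twist": 0}, {"offset": [0.024, 0.11, 0.13], "twist": 0}, {"offset": [0.03, 0.14, 0.13], "twist": 0}, {"offset": [0.034, 0.16, 0.13], "twist": 0}, {"offset": [0.034, 0.16, 0.13], "twist": 0}])

```text
clock: 4.0
tcp_pos: [0.5358, -0.0729, 0.2063]
tcp_rot: [0.996, -0.094, 0.001, -0.001]
contact_force: [-0.0, 0.3, -1.4]
opening: 0.0389
grasp_force: 30.6
```

play_rows(moves=[{"offset": [0.005, 0.02, 0], "twist": 0}, {"offset": [0.01, 0.05, 0], "twist": 0}, {"offset": [0.015, 0.08, 0], "twist": 0}, {"offset": [0.02, 0.11, 0], "twist": 0}, {"offset": [0.025, 0.135, 0], "twist": 0}, {"offset": [0.029, 0.15, 0], "twist": 0}, {"offset": [0.029, 0.1575, 0], "twist": 0}, {"offset": [0.029, 0.1575, 0], "twist": 0}, {"offset": [0.029, 0.1575, 0], "twist": 0}])

```text
clock: 4.75
tcp_pos: [0.5635, 0.0774, 0.2058]
tcp_rot: [0.995, -0.098, -0.0, 0.001]
contact_force: [-0.9, -0.5, -1.3]
opening: 0.0392
grasp_force: 30.6
```

Run:
```python
from h import *
s=env.read_state(); print({k:np.round(s[k],3).tolist() for k in("clock","tcp_pos","tcp_rot","contact_force","joint_pos","opening")})
c,W,T=snap("scene"); c2,W,T=snap("top")
cv2.imwrite("pics/b.png",np.hstack([cv2.resize(c[100:250,220:360],(400,428)),cv2.resize(c2[140:260,215:327],(400,428))])[...,::-1])
```

```text
{'clock': 4.75, 'tcp_pos': [0.564, 0.077, 0.206], 'tcp_rot': [0.995, -0.098, -0.0, 0.001], 'contact_force': [-0.923, -0.505, -1.271], 'joint_pos': [-0.101, 0.425, -0.184, 1.893, 0.104, 0.833, -2.106], 'opening': 0.039}
```

View pics/b.png

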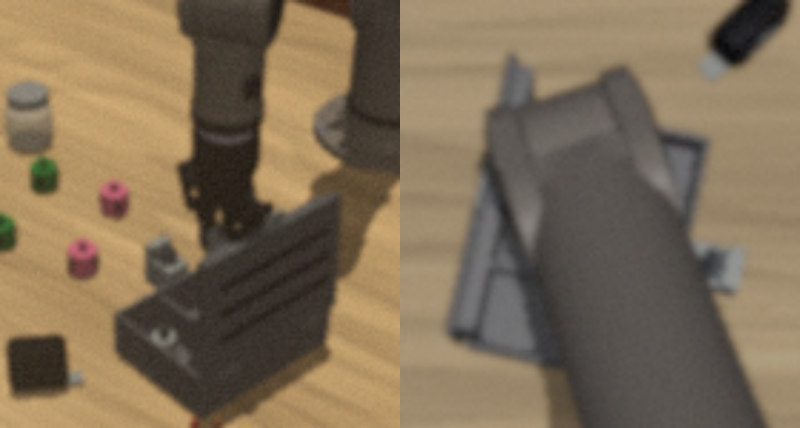

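The left half shows the saw held above the case, clear of the lid and the catch. In the right half the arm hides the middle compartment. I go down slowly.

play_rows(moves=[{"offset": [0.001, 0.002, -0.02], "twist": 0}, {"offset": [0.001, 0.002, -0.045], "twist": 0}, {"offset": [0.001, 0.002, -0.07], "twist": 0}, {"offset": [0.001, 0.002, -0.09], "twist": 0}, {"offset": [0.001, 0.002, -0.105], "twist": 0}, {"offset": [0.001, 0.002, -0.112], "twist": 0}, {"offset": [0.001, 0.002, -0.116], "twist": 0}, {"offset": [0.001, 0.002, -0.116], "twist": 0}, {"offset": [0.001, 0.002, -0.116], "twist": 0}])

```text
clock: 5.6
tcp_pos: [0.5654, 0.0802, 0.0906]
tcp_rot: [0.995, -0.098, 0.001, -0.0]
contact_force: [-0.5, 0.1, -1.7]
opening: 0.0396
grasp_force: 30.6
```

play_rows(moves=[{"offset": [0, 0, -0.002], "twist": 0}, {"offset": [0, 0, -0.004], "twist": 0}, {"offset": [0, 0, -0.006], "twist": 0}, {"offset": [0, 0, -0.007], "twist": 0}, {"offset": [0, 0, -0.007], "twist": 0}, {"offset": [0, 0, -0.007], "twist": 0}])

```text
clock: 6.1
tcp_pos: [0.5648, 0.0806, 0.0829]
tcp_rot: [0.995, -0.098, -0.0, 0.0]
contact_force: [-0.7, -0.5, -1.5]
opening: 0.0391
grasp_force: 30.6
```

play_rows(moves=[{"offset": [0, 0, -0.001], "twist": 0}, {"offset": [0, 0, -0.002], "twist": 0}, {"offset": [0, 0, -0.002], "twist": 0}, {"offset": [0, 0, -0.002], "twist": 0}])

```text
clock: 6.43
tcp_pos: [0.565, 0.0807, 0.082]
tcp_rot: [0.995, -0.098, 0.0, 0.0]
contact_force: [-2.7, -0.1, 9.4]
opening: 0.0389
grasp_force: 31.7
```

Contact with the floor, so I release.

play_rows(moves=[{"offset": [0, 0, 0.001], "twist": 0}, {"offset": [0, 0, 0.001], "twist": 0}, {"offset": [0, 0, 0.001], "twist": 0}, {"offset": [0, 0, 0.001], "twist": 0}, {"offset": [0, 0, 0.001], "twist": 0}, {"offset": [0, 0, 0.001], "twist": 0}], jaw=0.6)

```text
clock: 6.93
tcp_pos: [0.5648, 0.0806, 0.0818]
tcp_rot: [0.995, -0.098, -0.0, 0.0]
contact_force: [-0.2, -0.4, -0.5]
opening: 0.0682
grasp_force: 0.0
```

play_rows(moves=[{"offset": [0, 0, 0.005], "twist": 0}, {"offset": [0, 0, 0.015], "twist": 0}, {"offset": [0, 0, 0.03], "twist": 0}, {"offset": [0, 0, 0.055], "twist": 0}, {"offset": [0, 0, 0.085], "twist": 0}, {"offset": [0, 0, 0.115], "twist": 0}, {"offset": [0, 0, 0.145], "twist": 0}, {"offset": [0, 0, 0.175], "twist": 0}, {"offset": [0, 0, 0.205], "twist": 0}, {"offset": [0, 0, 0.235], "twist": 0}, {"offset": [0, 0, 0.25], "twist": 0}, {"offset": [0, 0, 0.25], "twist": 0}])

```text
clock: 7.93
tcp_pos: [0.5663, 0.0811, 0.3374]
tcp_rot: [0.995, -0.098, 0.004, -0.001]
contact_force: [-0.3, 0.2, 0.7]
opening: 0.0681
grasp_force: 0.0
```

play_rows(moves=[{"offset": [0.003, 0.015, 0.01], "twist": 7}, {"offset": [0.006, 0.035, 0.015], "twist": 14}, {"offset": [0.01, 0.06, 0.015], "twist": 21}, {"offset": [0.015, 0.09, 0.015], "twist": 28}, {"offset": [0.02, 0.11, 0.015], "twist": 35}, {"offset": [0.023, 0.13, 0.015], "twist": 42}, {"offset": [0.024, 0.13, 0.015], "twist": 49}, {"offset": [0.024, 0.13, 0.015], "twist": 56}, {"offset": [0.024, 0.13, 0.015], "twist": 63}, {"offset": [0.024, 0.13, 0.015], "twist": 70}, {"offset": [0.024, 0.13, 0.015], "twist": 77}, {"offset": [0.024, 0.13, 0.015], "twist": 84}], jaw=-1, grip_force=30)

```text
clock: 8.93
tcp_pos: [0.5884, 0.2104, 0.3466]
tcp_rot: [0.803, 0.596, -0.001, -0.0]
contact_force: [-0.1, 0.3, 0.6]
opening: 0.0
grasp_force: 0.0
```

play_rows(moves=[{"offset": [0, 0, 0], "twist": 6}, {"offset": [0, 0, 0], "twist": 6}, {"offset": [0, 0, 0], "twist": 6}])

```text
clock: 9.18
tcp_pos: [0.5886, 0.2103, 0.3466]
tcp_rot: [0.774, 0.633, -0.0, -0.0]
contact_force: [0.4, 0.2, -0.0]
opening: 0.0001
grasp_force: 0.0
```

Run:
```python
from h import *
s=env.read_state(); print({k:np.round(s[k],3).tolist() for k in("clock","tcp_pos","tcp_rot","contact_force","joint_pos","opening")})
c,W,T=snap("scene"); c2,W2,T=snap("top")
cv2.imwrite("pics/c.png",np.hstack([cv2.resize(c[100:250,220:360],(400,428)),cv2.resize(c2[140:260,215:327],(400,428))])[...,::-1])
P=W[165:245,255:345].reshape(-1,3)
P=P[(P[:,2]>.085)&(P[:,2]<.21)&(P[:,1]>.08)&(P[:,1]<.3)];Q=P
for i in range(8):
    m=Q.mean(0);v=np.linalg.svd(Q-m)[2][2];v*=np.sign(v[1]);r=(P-m)@v;Q=P[abs(r)<(.012 if i<4 else .005)]
print(len(Q),m,v)
```

```text
{'clock': 9.183, 'tcp_pos': [0.589, 0.21, 0.347], 'tcp_rot': [0.774, 0.633, -0.0, -0.0], 'contact_force': [0.41, 0.205, -0.023], 'joint_pos': [-0.058, 0.408, -0.518, 1.604, 0.213, 1.187, -0.82], 'opening': 0.0}
1487 [0.59175472 0.16345455 0.14886595] [0.19685696 0.97799309 0.06911472]
```

View pics/c.png

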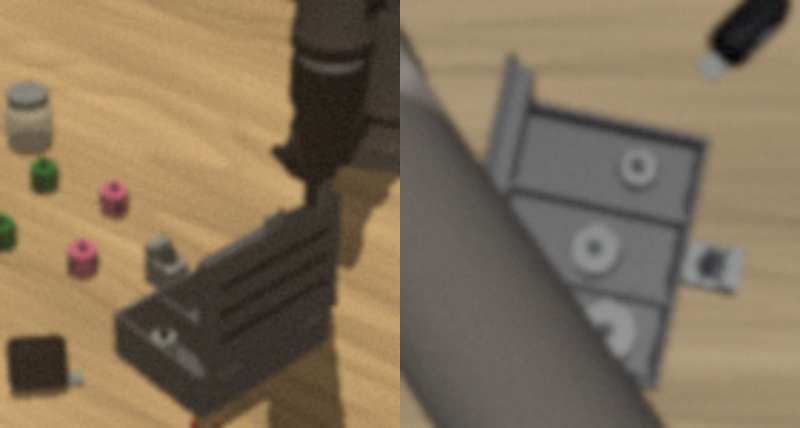

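The saw now stands upright in the middle compartment at (595,250) in the right half. The gripper is shut and outside the lid. I compute the closing arc.

Run:
```python
import numpy as np
from bench import env
p=np.array(env.read_state()["tcp_pos"]); p[2]-=.0727
e=np.array([.194,.981]);c=np.array([.5658,.0891]);r=.146
def t(th,extra=0):
    X=.08-r*np.cos(th)+.008*np.sin(th)+.011+extra; Z=.062+r*np.sin(th)+.008*np.cos(th)
    return np.r_[c+X*e,Z]
print("start",(t(1.5,.018)-p).round(3))
for th in np.arange(1.5,0.05,-.08): print(round(th,2),(t(th)-p).round(3))
```

```text
start [-0.002 -0.017 -0.066]
1.5 [-0.006 -0.034 -0.066]
1.42 [-0.008 -0.046 -0.067]
1.34 [-0.01  -0.057 -0.068]
1.26 [-0.012 -0.068 -0.071]
1.18 [-0.015 -0.079 -0.074]
1.1 [-0.017 -0.09  -0.078]
1.02 [-0.019 -0.1   -0.084]
0.94 [-0.021 -0.11  -0.089]
0.86 [-0.023 -0.12  -0.096]
0.78 [-0.024 -0.128 -0.104]
0.7 [-0.026 -0.137 -0.112]
0.62 [-0.027 -0.144 -0.121]
0.54 [-0.029 -0.151 -0.13 ]
0.46 [-0.03  -0.157 -0.14 ]
0.38 [-0.031 -0.162 -0.151]
0.3 [-0.032 -0.167 -0.161]
0.22 [-0.033 -0.17  -0.172]
0.14 [-0.033 -0.173 -0.184]
0.06 [-0.033 -0.175 -0.195]
```

play_rows(moves=[{"offset": [0, 0, -0.03], "twist": 0}, {"offset": [0, 0, -0.055], "twist": 0}, {"offset": [-0.001, -0.005, -0.066], "twist": 0}, {"offset": [-0.002, -0.015, -0.067], "twist": 0}, {"offset": [-0.004, -0.025, -0.067], "twist": 0}, {"offset": [-0.006, -0.034, -0.067], "twist": 0}, {"offset": [-0.007, -0.04, -0.067], "twist": 0}, {"offset": [-0.008, -0.046, -0.067], "twist": 0}, {"offset": [-0.009, -0.052, -0.068], "twist": 0}, {"offset": [-0.01, -0.057, -0.068], "twist": 0}, {"offset": [-0.011, -0.062, -0.07], "twist": 0}, {"offset": [-0.012, -0.068, -0.071], "twist": 0}])

```text
clock: 10.28
tcp_pos: [0.5769, 0.1425, 0.2761]
tcp_rot: [0.773, 0.635, 0.0, 0.0]
contact_force: [0.6, 1.2, 0.6]
opening: 0.0
grasp_force: 0.7
```

```bash
cat > l.py <<'E'
from h import *
def lid():
    s=env.read_state(); print({k:np.round(s[k],4).tolist() for k in("clock","tcp_pos","contact_force","joint_pos")})
    c,W,T=snap("scene")
    e=np.array([.194,.981]);P=W[150:260,225:350].reshape(-1,3); d=P[:,:2]-[.5658,.0891]
    X=d@e; Y=d@[-.981,.194]; Z=P[:,2]
    m=(abs(Y)<.1)&(abs(Y)>.03)&(X>-.08)&(X<.1)&(Z>.065)&(Z<.25)
    A=np.c_[X,Z][m]; Q=A
    for i in range(8):
        mm=Q.mean(0);v=np.linalg.svd(Q-mm)[2][1];r=(A-mm)@v;Q=A[abs(r)<(.015 if i<4 else .005)]
    v*=np.sign(v[1]) ; print("lid n",len(Q),mm.round(4),"angle",np.arctan2(v[0],v[1]).round(3))
    return c,W
E
python3 -c "
from l import *
lid()"
```

```text
{'clock': 10.2833, 'tcp_pos': [0.5769, 0.1425, 0.2761], 'contact_force': [0.5955, 1.2347, 0.644], 'joint_pos': [0.0387, 0.4185, -0.5008, 1.757, 0.2304, 1.0237, -0.7412]}
lid n 1426 [0.0604 0.1438] angle 1.288
```

play_rows(moves=[{"offset": [-0.003, -0.011, -0.003], "twist": 0}, {"offset": [-0.005, -0.022, -0.007], "twist": 0}, {"offset": [-0.007, -0.032, -0.013], "twist": 0}, {"offset": [-0.009, -0.042, -0.018], "twist": 0}, {"offset": [-0.011, -0.052, -0.025], "twist": 0}, {"offset": [-0.012, -0.06, -0.033], "twist": 0}, {"offset": [-0.014, -0.069, -0.041], "twist": 0}, {"offset": [-0.015, -0.076, -0.05], "twist": 0}, {"offset": [-0.017, -0.083, -0.059], "twist": 0}, {"offset": [-0.018, -0.089, -0.069], "twist": 0}, {"offset": [-0.019, -0.094, -0.08], "twist": 0}, {"offset": [-0.019, -0.094, -0.08], "twist": 0}])

```text
clock: 11.33
tcp_pos: [0.5564, 0.0468, 0.1931]
tcp_rot: [0.773, 0.634, -0.002, -0.001]
contact_force: [-0.2, -0.1, 0.0]
opening: -0.0001
grasp_force: 0.0
```

```bash
python3 -c "
from l import *
c,W=lid(); save('d',c,(220,120,360,250),4.5)"
```

```text
{'clock': 11.3333, 'tcp_pos': [0.5564, 0.0468, 0.1931], 'contact_force': [-0.1747, -0.1098, 0.0367], 'joint_pos': [0.1648, 0.4616, -0.4574, 1.9089, 0.2685, 0.8356, -0.6305]}
lid n 1480 [0.0072 0.0952] angle 0.363
```

View pics/d.png

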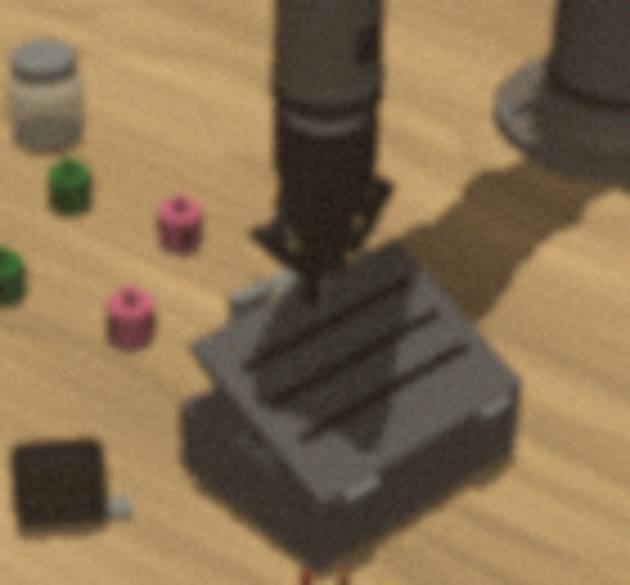

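The picture shows the lid at about 0.36 rad with the fingertips on its face near the free edge, by the tongue. Next I go down towards the pawl.

play_rows(moves=[{"offset": [-0.001, -0.004, -0.008], "twist": 0}, {"offset": [-0.001, -0.007, -0.016], "twist": 0}, {"offset": [-0.002, -0.008, -0.021], "twist": 0}, {"offset": [-0.002, -0.008, -0.021], "twist": 0}, {"offset": [-0.002, -0.008, -0.021], "twist": 0}])

```text
clock: 11.8
tcp_pos: [0.5556, 0.0406, 0.1745]
tcp_rot: [0.773, 0.635, -0.0, -0.0]
contact_force: [-0.2, 0.5, -0.5]
opening: -0.0002
grasp_force: 0.0
```

play_rows(moves=[{"offset": [0, -0.001, -0.002], "twist": 0}, {"offset": [0, -0.002, -0.004], "twist": 0}, {"offset": [0, -0.002, -0.004], "twist": 0}, {"offset": [0, -0.002, -0.004], "twist": 0}])

```text
clock: 12.13
tcp_pos: [0.5559, 0.0385, 0.1709]
tcp_rot: [0.773, 0.635, 0.0, 0.0]
contact_force: [-0.1, 0.2, -0.4]
opening: 0.0001
grasp_force: 0.0
```

play_rows(moves=[{"offset": [-0.001, -0.002, -0.001], "twist": 0}, {"offset": [-0.001, -0.004, -0.002], "twist": 0}, {"offset": [-0.001, -0.006, -0.003], "twist": 0}, {"offset": [-0.001, -0.006, -0.003], "twist": 0}, {"offset": [-0.001, -0.006, -0.003], "twist": 0}])

```text
clock: 12.55
tcp_pos: [0.5548, 0.0322, 0.1678]
tcp_rot: [0.773, 0.635, -0.0, -0.0]
contact_force: [0.1, -0.2, -0.3]
opening: 0.0
grasp_force: 0.0
```

play_rows(moves=[{"offset": [0, 0, -0.001], "twist": 0}, {"offset": [0, 0, -0.002], "twist": 0}, {"offset": [0, 0, -0.002], "twist": 0}, {"offset": [0, 0, -0.002], "twist": 0}])

```text
clock: 12.88
tcp_pos: [0.5548, 0.0327, 0.1658]
tcp_rot: [0.773, 0.635, -0.0, -0.0]
contact_force: [0.9, 0.8, 0.6]
opening: -0.0001
grasp_force: 0.0
```

```bash
python3 -c "
from l import *
lid()"
```

```text
{'clock': 12.8833, 'tcp_pos': [0.5548, 0.0327, 0.1658], 'contact_force': [0.923, 0.7543, 0.5755], 'joint_pos': [0.1764, 0.494, -0.4416, 1.9351, 0.2936, 0.7753, -0.626]}
lid n 1329 [0.0029 0.0801] angle 0.158
```

play_rows(moves=[{"offset": [0, -0.001, -0.001], "twist": 0}, {"offset": [0, -0.001, -0.001], "twist": 0}, {"offset": [0, -0.001, -0.002], "twist": 0}, {"offset": [0, -0.001, -0.002], "twist": 0}, {"offset": [0, -0.001, -0.002], "twist": 0}])

```text
clock: 13.35
tcp_pos: [0.5548, 0.0315, 0.1638]
tcp_rot: [0.773, 0.635, -0.0, -0.0]
contact_force: [-0.1, 0.1, 0.5]
opening: -0.0001
grasp_force: 0.0
```

play_rows(moves=[{"offset": [0, 0, -0.001], "twist": 0}, {"offset": [0, 0, -0.001], "twist": 0}, {"offset": [0, 0, -0.001], "twist": 0}])

```text
clock: 13.6
tcp_pos: [0.5548, 0.0316, 0.1628]
tcp_rot: [0.773, 0.635, -0.0, -0.0]
contact_force: [-0.6, -0.7, 0.7]
opening: 0.0
grasp_force: 0.0
```

play_rows(moves=[{"offset": [0, 0, -0.001], "twist": 0}, {"offset": [0, 0, -0.001], "twist": 0}, {"offset": [0, 0, -0.001], "twist": 0}])

```text
clock: 13.85
tcp_pos: [0.5548, 0.0316, 0.1618]
tcp_rot: [0.773, 0.635, -0.0, -0.0]
contact_force: [-0.5, 0.3, 0.2]
opening: 0.0003
grasp_force: 0.0
```

play_rows(moves=[{"offset": [0, 0, -0.001], "twist": 0}, {"offset": [0, 0, -0.001], "twist": 0}, {"offset": [0, 0, -0.001], "twist": 0}])

```text
clock: 14.1
tcp_pos: [0.5548, 0.0316, 0.1608]
tcp_rot: [0.773, 0.635, -0.0, -0.0]
contact_force: [-0.4, 0.3, -1.1]
opening: 0.0003
grasp_force: 0.0
```

play_rows(moves=[{"offset": [0, 0, -0.001], "twist": 0}, {"offset": [0, 0, -0.001], "twist": 0}, {"offset": [0, 0, -0.001], "twist": 0}])

```text
clock: 14.35
tcp_pos: [0.5548, 0.0316, 0.1598]
tcp_rot: [0.773, 0.635, -0.0, -0.0]
contact_force: [-0.6, -0.8, 0.3]
opening: 0.0001
grasp_force: 0.0
```

play_rows(moves=[{"offset": [0, 0, -0.001], "twist": 0}, {"offset": [0, 0, -0.001], "twist": 0}, {"offset": [0, 0, -0.001], "twist": 0}])

```text
clock: 14.6
tcp_pos: [0.5548, 0.0316, 0.1588]
tcp_rot: [0.773, 0.635, -0.0, -0.0]
contact_force: [-0.4, 0.2, -0.3]
opening: -0.0
grasp_force: 0.0
```

play_rows(moves=[{"offset": [0, 0, -0.001], "twist": 0}, {"offset": [0, 0, -0.002], "twist": 0}, {"offset": [0, 0, -0.002], "twist": 0}])

```text
clock: 14.85
tcp_pos: [0.555, 0.0315, 0.1572]
tcp_rot: [0.773, 0.635, -0.0, 0.0]
contact_force: [-1.9, -0.7, 4.6]
opening: 0.0001
grasp_force: 2.1
```

```bash
python3 -c "
from l import *
lid()"
```

```text
{'clock': 14.85, 'tcp_pos': [0.555, 0.0315, 0.1572], 'contact_force': [-1.909, -0.6881, 4.5535], 'joint_pos': [0.1732, 0.5062, -0.4358, 1.9401, 0.3025, 0.7589, -0.6317]}
lid n 174 [-0.0052  0.1047] angle 0.883
```

play_rows(moves=[{"offset": [0, 0, -0.001], "twist": 0}, {"offset": [0, 0, -0.001], "twist": 0}, {"offset": [0, 0, -0.001], "twist": 0}])

```text
clock: 15.15
tcp_pos: [0.5549, 0.0314, 0.1564]
tcp_rot: [0.773, 0.635, -0.0, 0.0]
contact_force: [-2.3, -0.7, 6.5]
opening: 0.0003
grasp_force: 3.2
```

play_rows(moves=[{"offset": [0, 0, -0.001], "twist": 0}, {"offset": [0, 0, -0.001], "twist": 0}, {"offset": [0, 0, -0.001], "twist": 0}])

```text
clock: 15.4
tcp_pos: [0.5549, 0.0313, 0.155]
tcp_rot: [0.773, 0.635, -0.0, 0.0]
contact_force: [-0.1, -0.5, 3.2]
opening: 0.0
grasp_force: 1.7
```

play_rows(moves=[{"offset": [0, 0, -0.001], "twist": 0}, {"offset": [0, 0, -0.001], "twist": 0}, {"offset": [0, 0, -0.001], "twist": 0}])

```text
clock: 15.65
tcp_pos: [0.5549, 0.0316, 0.1537]
tcp_rot: [0.773, 0.635, 0.0, -0.0]
contact_force: [-0.1, -0.4, 0.6]
opening: 0.0002
grasp_force: 0.5
```

play_rows(moves=[{"offset": [0, 0, -0.001], "twist": 0}, {"offset": [0, 0, -0.001], "twist": 0}, {"offset": [0, 0, -0.001], "twist": 0}])

```text
clock: 15.9
tcp_pos: [0.5547, 0.0319, 0.1526]
tcp_rot: [0.773, 0.635, -0.0, -0.0]
contact_force: [0.6, 0.2, -0.3]
opening: 0.0
grasp_force: 0.0
```

Run:
```python
from l import *
c,W=lid(); c2,W2,T=snap("top")
cv2.imwrite("pics/e.png",np.hstack([cv2.resize(c[140:240,225:345],(480,400),interpolation=2),cv2.resize(c2[150:250,240:320],(320,400),interpolation=2)])[...,::-1])
E=np.array([.194,.981]);P=W.reshape(-1,3);d=P[:,:2]-[.5658,.0891];X=d@E;Y=d@[-.981,.194];Z=P[:,2]
for a in np.arange(-.12,.1,.02):
    for y0,y1 in((-.1,-.05),(-.015,.015),(.05,.1)):
        m=(X>a)&(X<a+.02)&(Y>y0)&(Y<y1)&(Z>.05)&(Z<.13); print(round(a,2),m.sum(),np.median(Z[m]).round(4) if m.any() else None,end=" | ")
    print()
```

```text
{'clock': 15.9, 'tcp_pos': [0.5547, 0.0319, 0.1526], 'contact_force': [0.6344, 0.1771, -0.3449], 'joint_pos': [0.1708, 0.5128, -0.4335, 1.9428, 0.3063, 0.7504, -0.635]}
lid n 189 [-0.0156  0.1149] angle 0.967
-0.12 0 None | -0.12 36 0.0822 | -0.12 0 None | 
-0.1 6 0.0751 | -0.1 20 0.0756 | -0.1 5 0.0756 | 
-0.08 57 0.0772 | -0.08 14 0.0786 | -0.08 47 0.0779 | 
-0.06 60 0.0759 | -0.06 89 0.0964 | -0.06 45 0.0765 | 
-0.04 63 0.074 | -0.04 29 0.0749 | -0.04 51 0.0746 | 
-0.02 56 0.0739 | -0.02 37 0.0737 | -0.02 50 0.0734 | 
0.0 62 0.0725 | 0.0 32 0.072 | 0.0 51 0.0723 | 
0.02 66 0.0716 | 0.02 39 0.0718 | 0.02 54 0.0717 | 
0.04 65 0.0704 | 0.04 36 0.0697 | 0.04 55 0.0696 | 
0.06 85 0.0674 | 0.06 55 0.0675 | 0.06 65 0.0677 | 
0.08 16 0.0639 | 0.08 0 None | 0.08 15 0.0646 |
```

View pics/e.png

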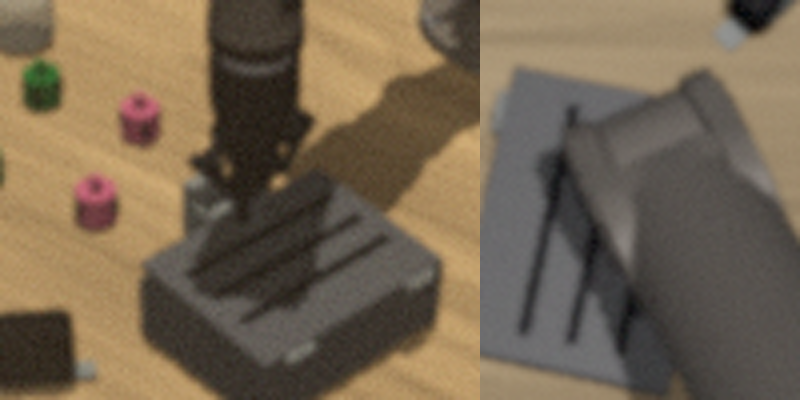

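The picture shows the lid nearly shut, at about 0.06 rad, with the tongue in the catch. The force bump was smaller than the click should give, so I keep going in small steps.

play_rows(moves=[{"offset": [0, 0, -0.0005], "twist": 0}, {"offset": [0, 0, -0.001], "twist": 0}, {"offset": [0, 0, -0.001], "twist": 0}])

```text
clock: 16.25
tcp_pos: [0.5548, 0.0316, 0.1518]
tcp_rot: [0.773, 0.635, -0.0, -0.0]
contact_force: [-0.0, -0.0, 0.5]
opening: 0.0002
grasp_force: 0.0
```

play_rows(moves=[{"offset": [0, 0, -0.0005], "twist": 0}, {"offset": [0, 0, -0.0005], "twist": 0}, {"offset": [0, 0, -0.0005], "twist": 0}])

```text
clock: 16.5
tcp_pos: [0.5549, 0.0316, 0.1515]
tcp_rot: [0.773, 0.635, 0.0, 0.0]
contact_force: [-0.6, -0.4, -0.1]
opening: 0.0
grasp_force: 0.3
```

play_rows(moves=[{"offset": [0, 0, -0.0005], "twist": 0}, {"offset": [0, 0, -0.0005], "twist": 0}, {"offset": [0, 0, -0.0005], "twist": 0}])

```text
clock: 16.75
tcp_pos: [0.5549, 0.0316, 0.1512]
tcp_rot: [0.773, 0.635, 0.0, 0.0]
contact_force: [-2.1, 0.3, 3.3]
opening: 0.0
grasp_force: 2.2
```

play_rows(moves=[{"offset": [0, 0, -0.0005], "twist": 0}, {"offset": [0, 0, -0.0005], "twist": 0}, {"offset": [0, 0, -0.0005], "twist": 0}])

```text
clock: 17.0
tcp_pos: [0.555, 0.0316, 0.1511]
tcp_rot: [0.773, 0.635, 0.0, 0.0]
contact_force: [-2.1, -1.2, 8.1]
opening: 0.0002
grasp_force: 4.2
```

play_rows(moves=[{"offset": [0, 0, -0.0003], "twist": 0}, {"offset": [0, 0, -0.0003], "twist": 0}, {"offset": [0, 0, -0.0003], "twist": 0}])

```text
clock: 17.25
tcp_pos: [0.555, 0.0316, 0.151]
tcp_rot: [0.773, 0.635, 0.0, 0.0]
contact_force: [-2.3, -0.5, 11.2]
opening: -0.0
grasp_force: 5.3
```

play_rows(moves=[{"offset": [0, 0, -0.0002], "twist": 0}, {"offset": [0, 0, -0.0002], "twist": 0}, {"offset": [0, 0, -0.0002], "twist": 0}])

```text
clock: 17.5
tcp_pos: [0.555, 0.0316, 0.1509]
tcp_rot: [0.773, 0.635, 0.0, 0.0]
contact_force: [-3.8, -1.6, 12.3]
opening: -0.0
grasp_force: 6.1
```

play_rows(moves=[{"offset": [0, 0, -0.0002], "twist": 0}, {"offset": [0, 0, -0.0002], "twist": 0}, {"offset": [0, 0, -0.0002], "twist": 0}])

```text
clock: 17.75
tcp_pos: [0.555, 0.0316, 0.1509]
tcp_rot: [0.773, 0.635, 0.0, 0.0]
contact_force: [-4.5, -0.5, 14.0]
opening: -0.0001
grasp_force: 6.9
```

The lid is on something hard at 14 N. I'll lift off and inspect whether it's latched.

play_rows(moves=[{"offset": [0, 0, 0.01], "twist": 0}, {"offset": [0, 0, 0.04], "twist": 0}, {"offset": [0.01, 0.03, 0.08], "twist": 0}, {"offset": [0.02, 0.06, 0.12], "twist": 0}, {"offset": [0.02, 0.1, 0.15], "twist": 0}, {"offset": [0.02, 0.14, 0.15], "twist": 0}, {"offset": [0.02, 0.18, 0.15], "twist": 0}, {"offset": [0.02, 0.22, 0.15], "twist": 0}, {"offset": [0.02, 0.25, 0.15], "twist": 0}, {"offset": [0.02, 0.25, 0.15], "twist": 0}])

```text
clock: 18.58
tcp_pos: [0.572, 0.2913, 0.3006]
tcp_rot: [0.769, 0.639, 0.002, -0.003]
contact_force: [-0.9, 1.3, 0.0]
opening: -0.0003
grasp_force: 0.0
```

Run:
```python
from h import *
# average several frames for noise
im={}
for n in("scene","top"):
    C=[];Ws=[]
    for i in range(6):
        c,W,T=snap(n);C.append(c.astype(float));Ws.append(W)
    im[n]=(np.mean(C,0).astype(np.uint8),np.nanmedian(Ws,0))
E=np.array([.194,.981])
for n in im:
    P=im[n][1].reshape(-1,3);d=P[:,:2]-[.5658,.0891];X=d@E;Y=d@[-.981,.194];Z=P[:,2]
    print(n)
    for a in np.arange(-.14,.09,.01):
        o=[]
        for y0,y1 in((-.1,-.05),(-.012,.012),(.05,.1)):
            m=(X>a)&(X<a+.01)&(Y>y0)&(Y<y1)&(Z>.05)&(Z<.13); o.append((int(m.sum()),np.percentile(Z[m],[50,90]).round(4).tolist()) if m.any() else None)
        if a<-.055 or int(round(a*100))%3==0: print(round(a,2),o)
a=im["scene"][0][160:215,240:320];b=im["top"][0][190:235,275:330]
cv2.imwrite("pics/f.png",np.hstack([cv2.resize(a,(480,330),interpolation=2),cv2.resize(b,(320,330),interpolation=2)])[...,::-1])
```

```text
scene
-0.14 [None, None, None]
-0.13 [None, (11, [0.0918, 0.0926]), None]
-0.12 [None, (24, [0.0867, 0.0915]), None]
-0.11 [None, (12, [0.0838, 0.0874]), None]
-0.1 [None, (17, [0.0763, 0.0804]), None]
-0.09 [(3, [0.0772, 0.0784]), (7, [0.0754, 0.0758]), (3, [0.0765, 0.0774])]
-0.08 [(31, [0.0772, 0.0791]), (15, [0.0773, 0.0788]), (23, [0.0776, 0.0784])]
-0.07 [(30, [0.0768, 0.0777]), (14, [0.0771, 0.078]), (23, [0.0767, 0.0779])]
-0.06 [(28, [0.0763, 0.0776]), (11, [0.0755, 0.0766]), (25, [0.0763, 0.0777])]
-0.03 [(28, [0.0746, 0.0759]), (13, [0.0739, 0.0763]), (26, [0.0739, 0.0757])]
0.0 [(30, [0.0725, 0.0737]), (12, [0.0729, 0.0735]), (27, [0.0725, 0.0742])]
0.03 [(35, [0.0707, 0.0721]), (15, [0.0701, 0.0726]), (27, [0.0706, 0.0717])]
0.06 [(32, [0.0691, 0.0708]), (14, [0.069, 0.0701]), (29, [0.0686, 0.0699])]
top
-0.14 [None, None, None]
-0.13 [None, (19, [0.0935, 0.0952]), None]
-0.12 [None, (31, [0.0932, 0.0947]), None]
-0.11 [None, (30, [0.0819, 0.0889]), None]
-0.1 [None, (32, [0.0804, 0.0871]), None]
-0.09 [(3, [0.0601, 0.0602]), (29, [0.0785, 0.08]), None]
-0.08 [(61, [0.0796, 0.0814]), (30, [0.0788, 0.0803]), (62, [0.079, 0.081])]
-0.07 [(59, [0.0792, 0.0811]), (29, [0.0789, 0.0804]), (63, [0.0785, 0.0806])]
-0.06 [(60, [0.0781, 0.0798]), (30, [0.0781, 0.0805]), (62, [0.0782, 0.0798])]
-0.03 [(60, [0.0766, 0.0784]), (29, [0.0767, 0.0786]), (62, [0.0764, 0.078])]
0.0 [(59, [0.0748, 0.0761]), (28, [0.0743, 0.0762]), (64, [0.0749, 0.0771])]
0.03 [(58, [0.0734, 0.0751]), (27, [0.0735, 0.0752]), (51, [0.0729, 0.0744])]
0.06 [(60, [0.071, 0.0728]), (30, [0.071, 0.073]), (23, [0.0709, 0.0725])]<stdin>:8: RuntimeWarning: All-NaN slice encountered
```

View pics/f.png

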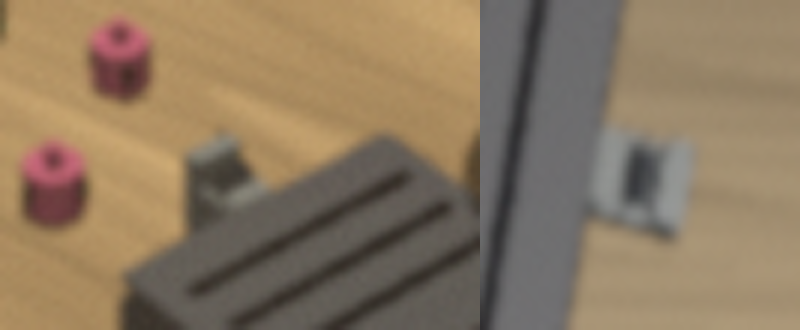

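The picture shows the lid flat on the case with the tongue inside the catch block, at (225,190) on the left and (640,180) on the right. The lid was already this low (face at 0.077 m) when the finger stood 1.5 mm above it with no force. So it snapped down at the click, and it has stayed down against the plunger, so it's latched. Handing in.

```bash
python3 -c "
from bench import env
print(env.sign_off())"
```

```text
the job is handed in; nothing more can be done
None
```

The hole saw stands upright in the middle compartment and the lid appears latched, staying down with the arm clear; I inferred the click from the force and lid height (highest reading 14 N), and the job is handed in.

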